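# Set out the inking place on the etching bench

### The job

Set the bench out for inking: stack the three ink tins on the middle of the round cork mat, widest at the bottom, smallest on top, each centred on the one below. Stand the wooden-handled inking dabber upright on the bench midway between the cork mat and the metal etching plate, and lay the tape roll flat on the bench straight behind the middle of the plate (the side away from the robot), leaving a gap of about 20 mm to its edge. Leave the cup, the glass and the screwdriver where they are.

Things in the scene. Friction and masses are not known exactly. Their poses are not given: they have to be found in the camera images.
- tin_l_center (a point): the widest ink tin: plain closed steel tin with a paper band and a flat lid, 66 mm across, 44 mm high, standing, loose, about 0.22 kg. Point at its centre, 22 mm above its underside; z up.
- tin_m_center (a point): the middle ink tin: same make, 56 mm across, 36 mm high, standing, loose, about 0.14 kg. Point at its centre, 18 mm above its underside; z up.
- tin_s_center (a point): the smallest ink tin: same make, 44 mm across, 32 mm high, standing, loose, about 0.08 kg. Point at its centre, 16 mm above its underside; z up.
- dabber_center (a point): inking dabber standing on its black round pad, loose, about 0.15 kg: pad 58 mm across and 22 mm high, above it a wooden cone narrowing to an upright round handle 24 mm across, which runs from 40 to 86 mm above the underside (grasp it there). Point on its axis half-way up, 43 mm above its underside; z up along the handle.
- tape_center (a point): roll of cream masking tape lying flat, a ring 64 mm across outside, 42 mm hole, 24 mm high, loose, about 0.06 kg. Point at its centre, 12 mm above its underside; z up.
- plate: etching plate: flat grey metal plate with fine dark lines, fixed to the bench, 100 mm along its own x, 120 mm along its own y, 3 mm thick. Origin at the middle of its underside, on the bench; its x points away from the robot (turned by up to 9 degrees either way), z up. The cork mat lies 260 mm from it (centre to centre) along its y or its -y.
- mat: round cork mat, fixed to the bench, 110 mm across, 5 mm thick. Origin at the middle of its underside, on the bench; z up.
- cup: bystander: white cup on its saucer (one piece), 124 mm across, 67 mm high, beyond the work on the robot's left. Origin at the middle of its underside.
- glass: bystander: empty drinking glass, 68 mm across, 100 mm high, beyond the work on the robot's right. Origin at the middle of its underside.
- driver: bystander: screwdriver 160 mm long with blue handle lying at the far side of the bench. Origin under its middle, x along it to the tip.
Things that resemble listed ones, but are neither listed nor needed, are in the scene too. Leave any red look-alike of the part that bears dabber_center alone.

How it is judged:
At the end, for the whole second after the job is handed in: Tins stacked: widest within 15 mm of the mat's centre, each other within 10 mm of the one below. Dabber within 15 mm of the line mat-plate, at most 145 mm from either centre. Tape's centre within 15 mm of the plate's centre line, gap 5 to 35 mm behind it. All upright or flat, at rest (horizontal distance between tin_l_center and mat below 0.015 m and height (world z) of tin_l_center between 0.022 and 0.032 m and horizontal distance between tin_m_center and tin_l_center below 0.01 m and height (world z) of tin_m_center between 0.062 and 0.072 m and horizontal distance between tin_s_center and tin_m_center below 0.01 m and height (world z) of tin_s_center between 0.096 and 0.106 m and x of dabber_center in the frame of plate between -0.015 and 0.015 m and horizontal distance between dabber_center and plate below 0.145 m and horizontal distance between dabber_center and mat below 0.145 m and height (world z) of dabber_center between 0.038 and 0.048 m and x of tape_center in the frame of plate between 0.087 and 0.117 m and y of tape_center in the frame of plate between -0.015 and 0.015 m and height (world z) of tape_center between 0.008 and 0.016 m and angle between each of tin_l_center, tin_m_center, tin_s_center, dabber_center, tape_center's own z axis and vertical below 0.1 rad and linear speed of each of tin_l, tin_m, tin_s, dabber, tape below 0.01 m/s and angular speed of each of tin_l, tin_m, tin_s, dabber, tape below 0.15 rad/s); the robot touches nothing.
It fails at once if the cup is moved by more than 20 mm (distance of cup from where it was at the start of the episode above 0.02 m).
It fails at once if the glass is moved by more than 20 mm (distance of glass from where it was at the start of the episode above 0.02 m).
It fails at once if the screwdriver is moved by more than 20 mm (distance of driver from where it was at the start of the episode above 0.02 m).
It also fails if it takes over 136 s, if anything falls off the work surface, if the arm or the gripper's body presses on something with over 40 N, if the wrist force passes 120 N, or if a joint passes its speed limit or range.

### The arm

A 7-joint arm with a two-finger parallel gripper is mounted at the origin on the work surface. World frame = base frame: x ahead of the robot, y to its left, z up, the work surface at z = 0. Lengths are in m, angles in rad, forces in N, time in s.
With the tool pointing down it reaches from about 0.4 to 0.925 m from the base axis. Payload 4.1 kg.
Tool frame: the origin (TCP) lies between the finger pads; the fingertips stand 25 mm ahead of it and the grasp point (between the pads) lies 6 mm ahead of it; z points along the fingers, y is the line along which they close (so a half turn about z gives the same grasp; the last joint's range is limited). The gripper opens to 85 mm and grips with 20 to 120 N. Pads are 22 mm wide; open, the fingers measure 114 mm over their backs; the gripper's body (76 mm by 85 mm) begins 54 mm behind the grasp point. The pads swing forward as they close: fully open they stand 13 mm farther back than shut.
Start: joints at [1.201, 0.398, 0.045, 1.537, -0.019, 1.207, -0.051], TCP at [0.174, -0.626, 0.256] pointing down, gripper open.
Joint ranges: [-2.82, 2.82], [-0.49, 2.23], [-1.37, 1.46], [0, 2.46], [-1.36, 4.5], [0.23, 2], [-2.94, 2.94]. Speed limits (rad/s): [2.57, 2.57, 3.14, 3.14, 3.14, 3.14, 3.14].

### API

Orientations are given as a unit quaternion [w, x, y, z].
In Python, from cell import status, eyes, robot gives the robot as it stands.
- The arm moves only by the shell command python3 -m creep 'ROWS'. ROWS is JSON, a list of rows, each a list of 5 numbers: the closure, from -1 (fully open) to 1 (shut), then the shift along the world's x, y, z as a fraction of full scale, then the turn about the world's z as a fraction of full scale. A call has 1 to 20 rows; each row shifts and turns the commanded pose from where the row before left it; what a row does not reach is not made up. Full scale, the value 1, is 750 mm for a shift and 120 degrees for a turn. A row lasts 1/8 s, in which the tool goes at most 62.5 mm and 10.7 degrees, less where a joint would pass 70% of its speed; a pose out of reach is approached as far as the arm can. A call with a number of a shift or a turn outside -1 to 1 is refused whole. A call with a gripper value outside its range is refused whole. The fingers move at their own pace and stop on an object; the grip force is fixed at half the most. Time passes only in rows, so rows that do not move let the fingers close. It gives the time, the measured TCP pose, the force, the opening and the grip force at its end, in the units of the state.
- status.observe(): the state, without advancing time (a new reading comes with each control period).
- eyes.grab_frame(name): name is "scene" or "top" or "wrist"; returns the picture (384x512x3 uint8, red, green, blue); there is no depth.
- eyes.get_calibration(name): a dict with "intrinsics" (3x3 intrinsics, pixels), "dist" ([k1, k2, p1, p2, k3] as OpenCV has them; the pictures are not rectified), "R" (3x3) and "t" (3): a world point X has camera coordinates R X + t; the wrist camera has in their place "hand_eye" (4x4, takes a point from camera to tool coordinates, whose origin is the TCP and whose axes are the flange's). Camera axes: x right, y down, z forward; pixel columns grow to the right and rows downward; lengths in m; the calibration is good to about 2 mm. A picture is of the moment at which its call begins: read the wrist's pose just before it. get_calibration takes no time and is no camera call.
- robot.sign_off(): hands the job in; it is judged then, once.
The state is a dict: "clock": time; "qpos": joint angles; "dq": joint speeds; "joint_torque": joint torques, N m; "tool_pos": TCP position; "tool_rot": TCP orientation; "force": force on the tool from outside, world axes, zero at the start; "torque": the same for the moment, N m; "width": finger opening in m; "finger_force": force on a finger pad.
Only numpy, scipy, OpenCV 4.12 (cv2) and the standard library are available. Lean on these libraries where they do the work, as an engineer would, in place of code of your own. Each camera call takes 0.05 s, during which the arm holds its last target. There are 200 camera calls.

## Working session

There is one attempt and no reset: what is moved stays moved. The work goes in short steps, Python scripts to look and compute and a shell command to move; the robot and the scene stay as the last step left them, time stands still between calls to the robot, and variables do not carry over. Pictures are saved under pics/ and viewed, at most 14 in all, crops included, and the job is handed in when it is done.

```bash
ls; mkdir -p pics; python3 - <<'E'
from cell import status, eyes, robot
import cv2
print(status.observe())
for n in ("scene","top"):
    cv2.imwrite(f"pics/{n}0.png",cv2.resize(eyes.grab_frame(n)[:,:,::-1],(800,600),interpolation=cv2.INTER_CUBIC))
    print(eyes.get_calibration(n))
print(eyes.get_calibration("wrist"))
E
```

```text
pics
{'clock': 0.0, 'qpos': array([ 1.2009879 ,  0.3992185 ,  0.04504245,  1.53783972, -0.01867288,
        1.2068874 , -0.05070228]), 'dq': array([ 0.00116385,  0.00033548,  0.00045811,  0.0002282 , -0.00299622,
        0.00108728, -0.00096943]), 'joint_torque': array([ 6.65501352e-05, -4.75129509e+01,  1.36468973e+00, -2.54225886e+01,
        1.16610670e-02,  9.64758103e-03,  9.84153729e-06]), 'tool_pos': array([ 0.17374431, -0.62576512,  0.25526438]), 'tool_rot': array([-9.42719952e-04,  9.90838806e-01,  1.35046393e-01, -2.11065862e-04]), 'force': array([ 0.25050668,  0.10889642, -0.70324708]), 'torque': array([ 0.0069941 , -0.02254044,  0.04580993]), 'finger_force': 0.0, 'width': 0.0856023196598157}
{'intrinsics': array([[403.16299101,   0.        , 256.324523  ],
       [  0.        , 403.16299101, 199.75985543],
       [  0.        ,   0.        ,   1.        ]]), 'dist': array([0.00895314, 0.        , 0.        , 0.        , 0.        ]), 'R': array([[-0.83621373,  0.54812471, -0.01748977],
       [ 0.38573529,  0.56520603, -0.7292122 ],
       [-0.38981391, -0.61652367, -0.68
[... 417 characters left out ...]
       [ 0.21276816, -0.01239749, -0.97702406]]), 't': array([0.0214703 , 0.54221796, 1.14907963])}
{'intrinsics': array([[284.6145362 ,   0.        , 257.03630272],
       [  0.        , 284.6145362 , 191.95307913],
       [  0.        ,   0.        ,   1.        ]]), 'dist': array([0.00837985, 0.        , 0.        , 0.        , 0.        ]), 'hand_eye': array([[ 5.24973196e-05, -9.48223331e-01, -3.17604333e-01,
         8.24428328e-02],
       [ 9.99999878e-01,  2.05601855e-04, -4.48542880e-04,
        -6.63045631e-05],
       [ 4.90618863e-04, -3.17604271e-01,  9.48223226e-01,
        -1.16261517e-01],
       [ 0.00000000e+00,  0.00000000e+00,  0.00000000e+00,
         1.00000000e+00]])}
```

View pics/top0.png

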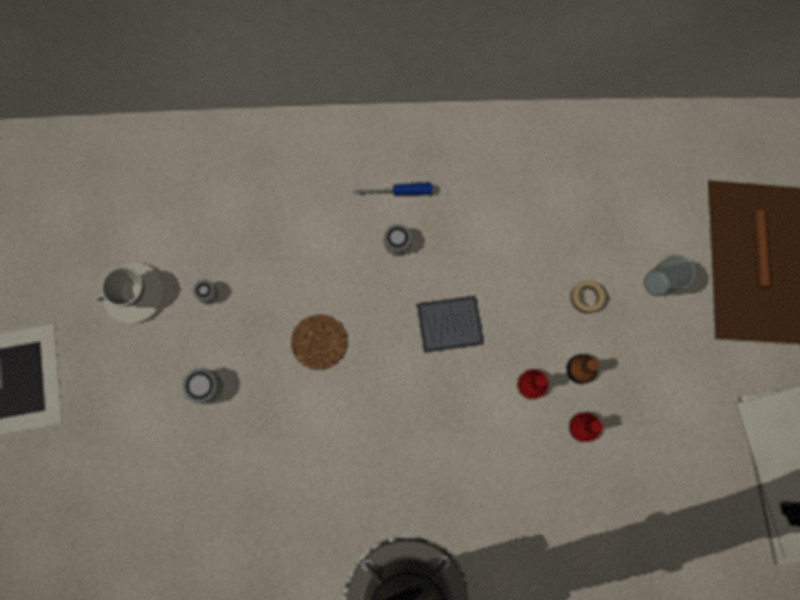

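View pics/scene0.png

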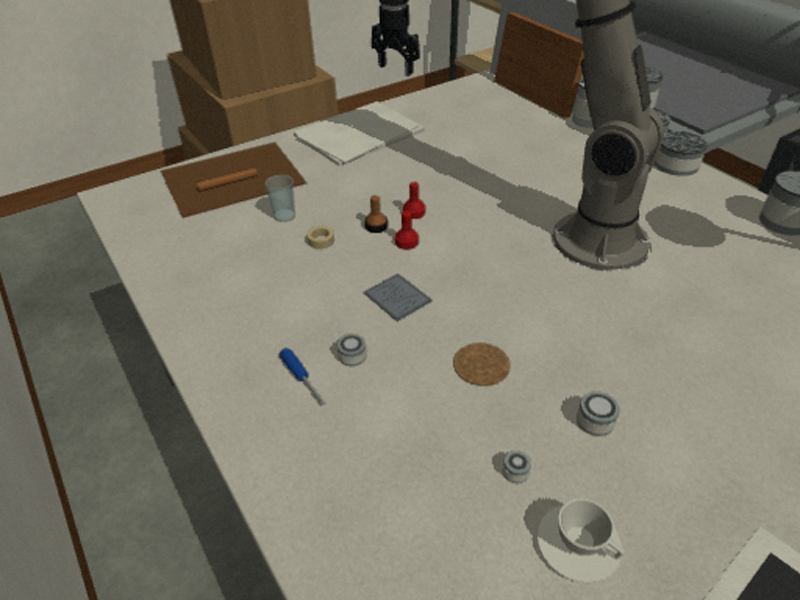

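The top view (800×600) shows the mat at (320,342), the plate at (450,323) and the tape at (589,296). The tins are at (202,386) large, (398,239) middle and (205,291) small. There are three dabber-like things: red (534,383), red (586,427), and one with a wooden handle and black pad (583,368). The last fits the description. I'll confirm it in an enlarged crop and measure.

```bash
cat > h.py <<'E'
from cell import status, eyes, robot
import numpy as np, cv2
from scipy.spatial.transform import Rotation as Ro
def cam(n, st=None):
    c=eyes.get_calibration(n)
    if n!="wrist": return c["intrinsics"],c["dist"],c["R"],c["t"]
    st=st or status.observe(); w,x,y,z=st["tool_rot"]
    T=np.eye(4); T[:3,:3]=Ro.from_quat([x,y,z,w]).as_matrix(); T[:3,3]=st["tool_pos"]
    M=np.linalg.inv(T@c["hand_eye"]); return c["intrinsics"],c["dist"],M[:3,:3],M[:3,3]
def w2p(P,C): 
    K,d,R,t=C; return cv2.projectPoints(np.float64(P).reshape(-1,1,3),cv2.Rodrigues(R)[0],t,K,d)[0][:,0]
def p2w(p,z,C):
    K,d,R,t=C
    u=cv2.undistortPoints(np.float64(p).reshape(-1,1,2),K,d)[:,0]
    D=np.c_[u,np.ones(len(u))]@R; o=-R.T@t; z=np.asarray(z)
    return o+D*((z-o[2])/D[:,2])[:,None]
def circ(c,r,z,n=60):
    a=np.linspace(0,2*np.pi,n); return np.c_[c[0]+r*np.cos(a),c[1]+r*np.sin(a),np.full(n,z)]
def crop(im,x0,y0,w,h,k,name,polys=[]):
    b=cv2.resize(im[y0:y0+h,x0:x0+w,::-1],None,fx=k,fy=k,interpolation=cv2.INTER_CUBIC)
    for q,col in polys: cv2.polylines(b,[np.int32(((q-[x0,y0]+.5)*k-.5)*16)],False,col,1,cv2.LINE_AA,4)
    cv2.imwrite("pics/"+name,b)
E
python3 - <<'E'
from h import *
C=cam("top"); s=512/800
im=eyes.grab_frame("top"); cv2.imwrite("top0.png",im[:,:,::-1])
for n,p,z in [("L",(202,385),.044),("M",(398,238),.036),("S",(205,290),.032),("mat",(320,342),.005),("plate",(450,323),.003),("tape",(589,296),.024),("dab top",(590,366),.086),("dab pad",(582,369),.01),("red1",(534,383),.02),("red2",(586,427),.02),("cup",(132,292),.01),("glass",(683,272),.0),("drv",(396,190),.01)]:
    q=p2w(np.float64(p)*s,z,C)[0]; print(n,q.round(3),np.hypot(*q[:2]).round(3))
crop(im,320,165,110,120,5,"dab.png")
crop(im,110,140,210,130,3.8,"left.png")
E
```

```text
L [0.402 0.368 0.044] 0.546
M [ 0.68  -0.008  0.036] 0.68
S [0.588 0.371 0.032] 0.696
mat [0.483 0.15  0.005] 0.506
plate [ 0.513 -0.105  0.003] 0.523
tape [ 0.554 -0.379  0.024] 0.671
dab top [ 0.409 -0.348  0.086] 0.537
dab pad [ 0.412 -0.356  0.01 ] 0.545
red1 [ 0.388 -0.258  0.02 ] 0.466
red2 [ 0.301 -0.351  0.02 ] 0.462
cup [0.595 0.525 0.01 ] 0.793
glass [ 0.603 -0.587  0.   ] 0.841
drv [ 0.792 -0.008  0.01 ] 0.792
```

View pics/dab.png

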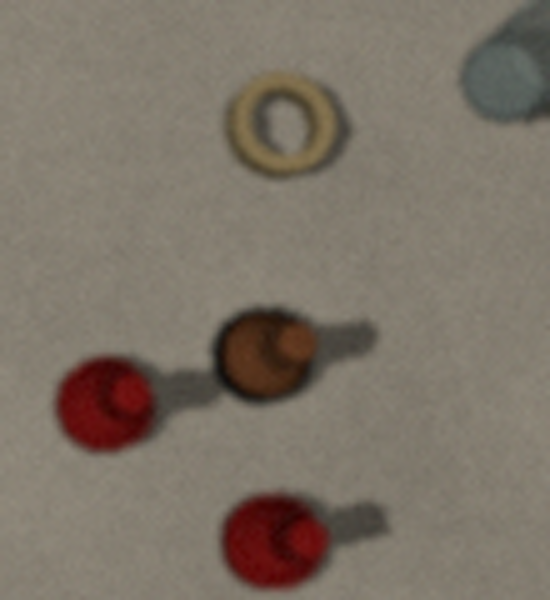

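View pics/left.png

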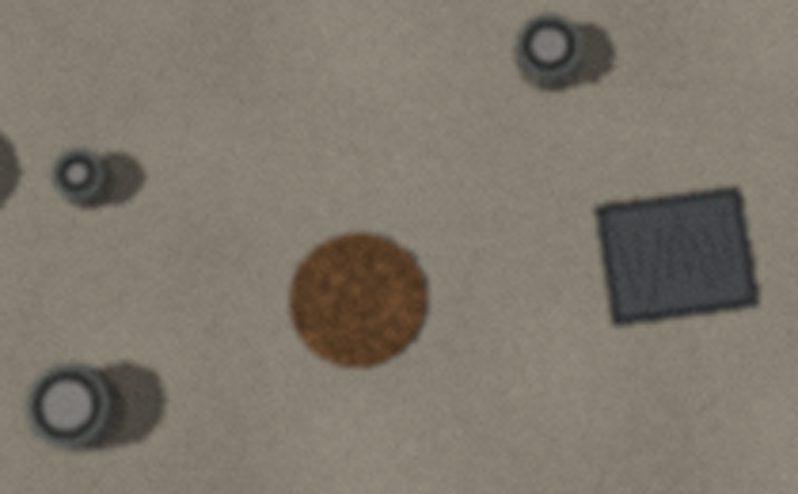

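The crop shows the wooden dabber on its black pad at (265,355) with its handle top at (296,342). Both reds are clearly separate. In the left crop the mat is at (359,300), the plate corners are (597,207), (740,188), (757,304) and (614,324), and the lids are L (67,405), M (548,45) and S (78,174). Next I'll compute positions and overlay the models as a check.

```bash
cat > est.py <<'E'
from h import *
C=cam("top"); im=cv2.imread("top0.png")[:,:,::-1]
A=lambda p:(np.float64(p)+.5)/3.8-.5+[110,140]
B=lambda p:(np.float64(p)+.5)/5-.5+[320,165]
L=p2w(A((67,405)),.044,C)[0];M=p2w(A((548,45)),.036,C)[0];S=p2w(A((78,174)),.032,C)[0]
mat=p2w(A((359,300)),.005,C)[0]; pc=p2w(A([(597,207),(740,188),(757,304),(614,324)]),.003,C)
pl=pc.mean(0); tape=p2w(B((284,125)),.024,C)[0]; dt=p2w(B((296,342)),.086,C)[0]
E
python3 - <<'E'
from est import *
print("sides",[np.linalg.norm(pc[i]-pc[i-1]).round(4) for i in range(4)])
y=(pc[0]+pc[3]-pc[1]-pc[2])/2; y/=np.linalg.norm(y); x=np.array([y[1],-y[0],0])
for n in "L M S mat pl tape dt".split(): print(n,globals()[n].round(4))
d=mat-pl; print("yaw",np.degrees(np.arctan2(x[1],x[0])),"mat in plate",d@x,d@y)
Y=d/np.hypot(*d[:2]); X=np.array([Y[1],-Y[0],0]); print("yaw from mat",np.degrees(np.arctan2(X[1],X[0])))
print("dab goal",((mat+pl)/2)[:2].round(4),"tape goal",(pl+.102*x)[:2].round(4),(pl+.102*X)[:2].round(4))
g=(0,255,0);r=(0,0,255)
def P(C):
    o=[]
    for c,rr,h in ((L,.033,.044),(M,.028,.036),(S,.022,.032),(tape,.032,.024),(mat,.055,.005)): o+=[(w2p(circ(c,rr,h),C),g),(w2p(circ(c,rr,0),C),r)]
    o+=[(w2p(circ(dt,.012,.086),C),g),(w2p(circ(dt,.029,.0),C),r),(w2p(circ(tape,.021,.024),C),g)]
    k=[(.05,.06),(.05,-.06),(-.05,-.06),(-.05,.06),(.05,.06)]
    return o+[(w2p([pl+a*x+b*y for a,b in k],C),g)]
crop(im,115,140,280,120,2.85,"ovt.png",P(C))
crop(eyes.grab_frame("scene"),180,110,230,210,2.8,"ovs.png",P(cam("scene")))
E
```

```text
sides [np.float64(0.0967), np.float64(0.118), np.float64(0.0963), np.float64(0.1163)]
L [0.4032 0.3743 0.044 ]
M [ 0.683  -0.0056  0.036 ]
S [0.5889 0.3744 0.032 ]
mat [0.4841 0.1526 0.005 ]
pl [ 0.5126 -0.1044  0.003 ]
tape [ 0.5532 -0.3775  0.024 ]
dt [ 0.4129 -0.3519  0.086 ]
yaw 5.9643323569719895 mat in plate -0.0015859433927193876 0.2585562394532084
yaw from mat 6.31577126853059
dab goal [0.4984 0.0241] tape goal [ 0.614  -0.0938] [ 0.614  -0.0932]
```

View pics/ovt.png

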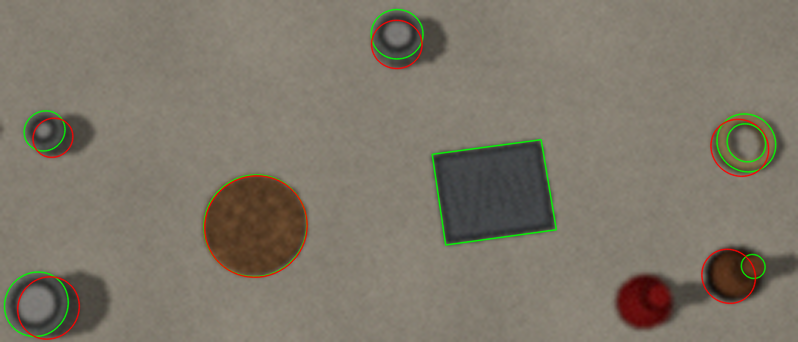

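View pics/ovs.png

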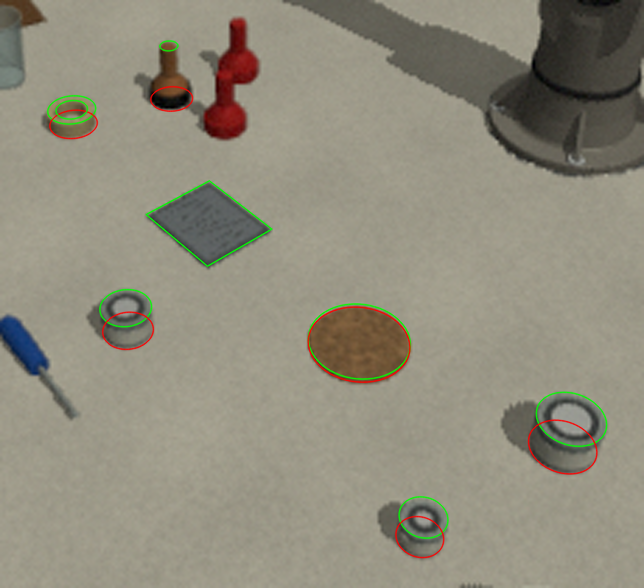

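Overlays agree with both views within about 3 mm, the plate measures 97×117 mm against 100×120, and the mat offset is 259 mm against 260. Now I'll hover over the dabber and check with the wrist camera.

```bash
python3 -m creep '[[-1,0.0456,0.0522,0,0],[-1,0.0456,0.0522,0,0],[-1,0.0456,0.0522,0,0],[-1,0.0456,0.0522,0,0],[-1,0.0456,0.0522,0,0],[-1,0.0456,0.0522,0,0],[-1,0.0456,0.0522,0,0],[-1,0,0,0,0],[-1,0,0,0,0]]'; cat > wr.py <<'E'
import sys
from est import *
st=status.observe(); C=cam("wrist",st); im=eyes.grab_frame("wrist")
print(st["clock"],st["tool_pos"].round(4),st["force"].round(1),st["width"])
g=(0,255,0);r=(0,0,255)
def show(name,circles,x0=0,y0=0,w=512,h=384,k=1.5):
    crop(im,x0,y0,w,h,k,name,[(w2p(circ(c,a,z),C),g if i%2==0 else r) for i,(c,a,z) in enumerate(circles)])
E
python3 - <<'E'
from wr import *
show("w1.png",[(dt,.012,.086),(dt,.029,0),(tape,.032,.024),(tape,.021,.024)])
E
```

```text
clock: 1.32
tool_pos: [0.4129, -0.3526, 0.2562]
tool_rot: [0.0, 0.991, 0.135, -0.0]
force: [-0.7, 0.3, -0.5]
width: 0.0854
finger_force: 0.0
1.325 [ 0.4129 -0.3526  0.2562] [-0.7  0.3 -0.5] 0.0854425638370118
```

View pics/w1.png

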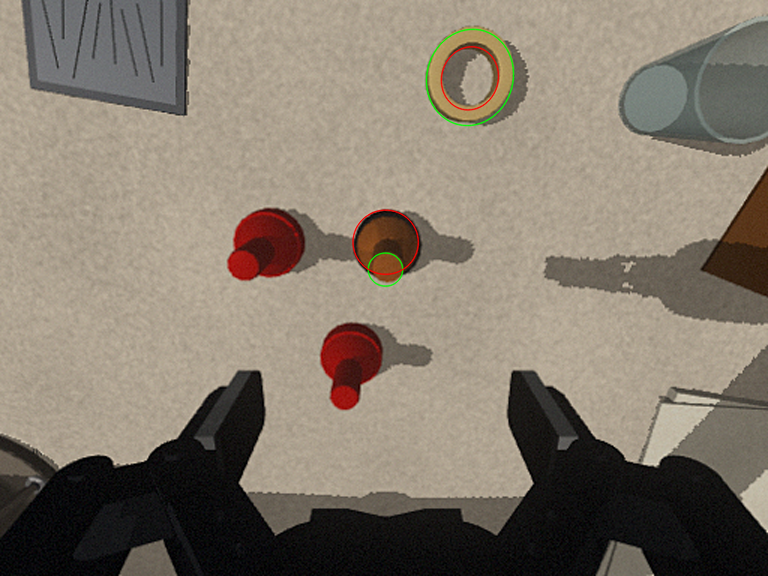

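The wrist picture shows the dabber at (387,243), and its handle and pad coincide with the model circles. I'll descend and grasp.

```bash
python3 -m creep '[[-1,0,0,-0.06,0],[-1,0,0,-0.06,0],[-1,0,0,-0.06,0],[-1,0,0,-0.045,0],[-1,0,0,-0.0175,0],[-1,0,0,0,0],[1,0,0,0,0],[1,0,0,0,0],[1,0,0,0,0],[1,0,0,0,0],[1,0,0,0,0],[1,0,0,0,0],[1,0,0,0,0],[1,0,0,0,0]]'
```

```text
clock: 3.12
tool_pos: [0.4138, -0.3526, 0.0751]
tool_rot: [0.0, 0.991, 0.135, 0.0]
force: [0.7, -0.9, 6.2]
width: 0.0225
finger_force: 58.5
```

```bash
python3 -m creep '[[1,0,0,0.03,0],[1,0,0,0.06,0],[1,0,0,0.06,0],[1,0,0,0.0233,0],[1,0.0141,0.0628,0,0],[1,0.0141,0.0628,0,0],[1,0.0141,0.0628,0,0],[1,0.0141,0.0628,0,0],[1,0.0141,0.0628,0,0],[1,0.0141,0.0628,0,0],[1,0.0141,0.0628,0,0],[1,0.0141,0.0627,0,0],[1,0,0,0,0],[1,0,0,0,0],[1,0,0,-0.06,0],[1,0,0,-0.06,0],[1,0,0,-0.03,0],[1,0,0,-0.015,0],[1,0,0,-0.0075,0],[1,0,0,0,0]]'
```

```text
clock: 5.62
tool_pos: [0.4987, 0.024, 0.0758]
tool_rot: [0.0, 0.991, 0.135, 0.001]
force: [0.5, -0.3, -0.3]
width: 0.0224
finger_force: 59.2
```

```bash
python3 -m creep '[[-1,0,0,0,0],[-1,0,0,0,0],[-1,0,0,0,0],[-1,0,0,0,0],[-1,0,0,0.02,0],[-1,0,0,0.06,0],[-1,0,0,0.06,0],[-1,0,0,0.06,0],[-1,0.0091,-0.0669,0,0],[-1,0.0091,-0.0669,0,0],[-1,0.0091,-0.0669,0,0],[-1,0.0091,-0.0669,0,0],[-1,0.0091,-0.0669,0,0],[-1,0.0091,-0.0669,0,0],[-1,0.0091,-0.0669,0,0],[-1,0.009,-0.067,0,0],[-1,0,0,0,0],[-1,0,0,0,0]]'; python3 - <<'E'
from wr import *
show("w2.png",[(tape,.032,.024),(tape,.021,.024)],128,96,256,192,3)
E
```

```text
clock: 7.88
tool_pos: [0.5526, -0.3761, 0.2256]
tool_rot: [-0.001, 0.991, 0.135, 0.0]
force: [0.1, 1.1, 0.9]
width: 0.0853
finger_force: 0.0
7.875 [ 0.5526 -0.3761  0.2256] [0.1 1.1 0.9] 0.08534879422236759
```

View pics/w2.png

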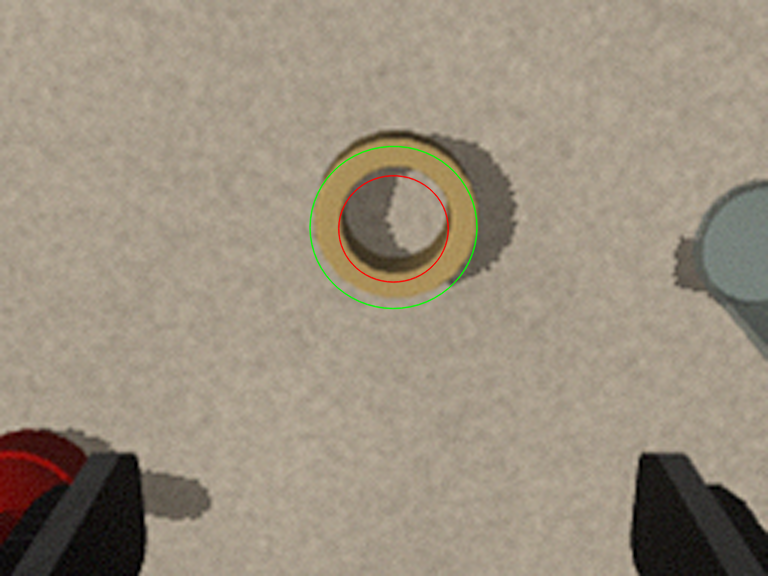

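The tape sits at crop (396,217), about 4 mm further along +x than estimated, because the side wall biased the top fit. I'll correct for that, then descend and grasp.

```bash
python3 -m creep '[[-1,0.0063,-0.0015,-0.06,0],[-1,0,0,-0.06,0],[-1,0,0,-0.06,0],[-1,0,0,-0.05,0],[-1,0,0,-0.0268,0],[-1,0,0,0,0],[1,0,0,0,0],[1,0,0,0,0],[1,0,0,0,0],[1,0,0,0,0],[1,0,0,0,0],[1,0,0,0,0]]'
```

```text
clock: 9.43
tool_pos: [0.5591, -0.3791, 0.0357]
tool_rot: [0.002, 0.991, 0.135, 0.002]
force: [0.4, 1.0, 5.1]
width: 0.0609
finger_force: 64.8
```

```bash
python3 -m creep '[[1,0,0,0.02,0],[1,0,0,0.06,0],[1,0,0,0.06,0],[1,0.0105,0.0544,0.02,0],[1,0.0105,0.0544,0,0],[1,0.0105,0.0544,0,0],[1,0.0105,0.0544,0,0],[1,0.0105,0.0544,0,0],[1,0.0105,0.0544,0,0],[1,0.0102,0.0544,0,0],[1,0,0,0,0],[1,0,0,0,0],[1,0,0,0,0]]'; python3 - <<'E'
from wr import *
T=np.r_[st["tool_pos"][:2],0]; h=st["tool_pos"][2]-.0357+.024
show("w3.png",[(T,.032,h),(T,.032,h-.024),(M,.028,.036)])
E
```

```text
clock: 11.05
tool_pos: [0.6119, -0.0946, 0.1529]
tool_rot: [0.001, 0.991, 0.134, 0.0]
force: [-0.8, -1.1, -1.0]
width: 0.0609
finger_force: 65.2
11.05 [ 0.6119 -0.0946  0.1529] [-0.8 -1.1 -1. ] 0.06086401140537356
```

View pics/w3.png

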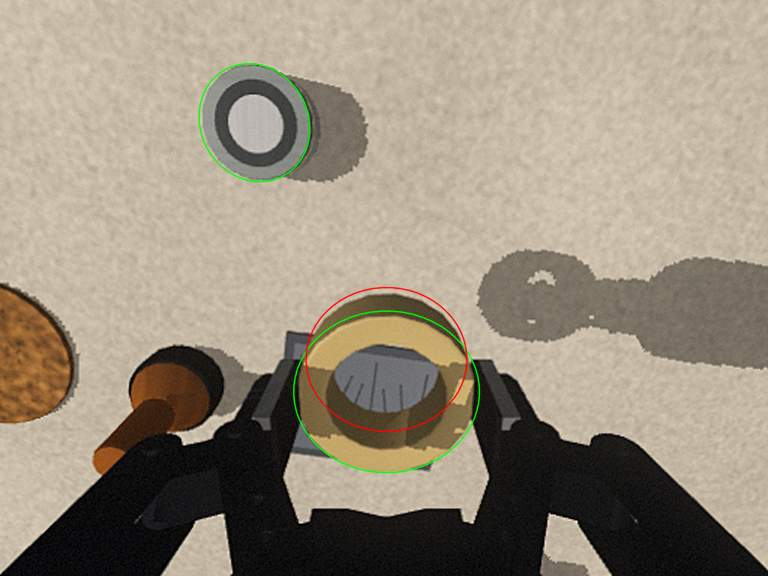

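The tape is held centred in the grip, and the dabber stands upright at (175,390). Lower and release, then go to tin M.

```bash
python3 -m creep '[[1,0.0028,0.0015,-0.05,0],[1,0,0,-0.06,0],[1,0,0,-0.03,0],[1,0,0,-0.012,0],[1,0,0,-0.0045,0],[1,0,0,0,0],[1,0,0,0,0]]'; python3 -m creep '[[-1,0,0,0,0],[-1,0,0,0,0],[-1,0,0,0,0],[-1,0,0,0,0],[-1,0,0,0.03,0],[-1,0,0,0.06,0],[-1,0,0,0.06,0],[-1,0,0,0.06,0],[-1,0,0,0,0],[-1,0,0,0,0]]'; python3 - <<'E'
from wr import *
p=pl+.102*np.array([.9943,.1066,0])
show("w4.png",[(p,.032,.024),(p,.032,0),(p,.021,.024)])
E
```

```text
clock: 11.98
tool_pos: [0.6152, -0.0916, 0.0362]
tool_rot: [0.0, 0.991, 0.135, 0.001]
force: [0.3, 0.5, -0.2]
width: 0.0608
finger_force: 65.2
clock: 13.22
tool_pos: [0.6136, -0.0914, 0.192]
tool_rot: [-0.0, 0.991, 0.135, -0.001]
force: [0.0, -0.2, -0.7]
width: 0.0857
finger_force: 0.0
13.225 [ 0.6136 -0.0914  0.192 ] [ 0.  -0.2 -0.7] 0.08565015943568126
```

View pics/w4.png

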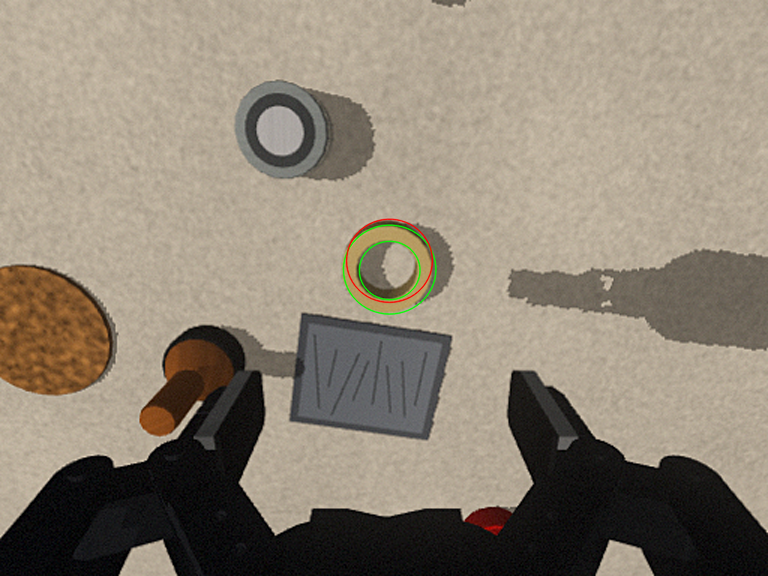

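The tape is on its goal, centred at (388,269) against the model, within about 2 mm. The plate is at (370,375) and the dabber is upright. On to tin L.

```bash
python3 -m creep '[[-1,-0.0312,0.069,0,0],[-1,-0.0312,0.069,0,0],[-1,-0.0312,0.069,0,0],[-1,-0.0312,0.069,0,0],[-1,-0.0312,0.069,0,0],[-1,-0.0312,0.069,0,0],[-1,-0.0312,0.069,0,0],[-1,-0.0312,0.069,0,0],[-1,-0.0309,0.0689,0,0],[-1,0,0,0,0],[-1,0,0,0,0],[-1,0,0,0,0]]'; python3 - <<'E'
from wr import *
show("w5.png",[(L,.033,.044),(L,.033,0),(mat,.055,.005)],80,40,352,264,2)
E
```

```text
clock: 14.78
tool_pos: [0.4046, 0.3723, 0.1917]
tool_rot: [0.001, 0.991, 0.134, -0.001]
force: [0.6, 0.5, 0.6]
width: 0.0854
finger_force: 0.0
14.775 [0.4046 0.3723 0.1917] [0.6 0.5 0.6] 0.0853613065665964
```

View pics/w5.png

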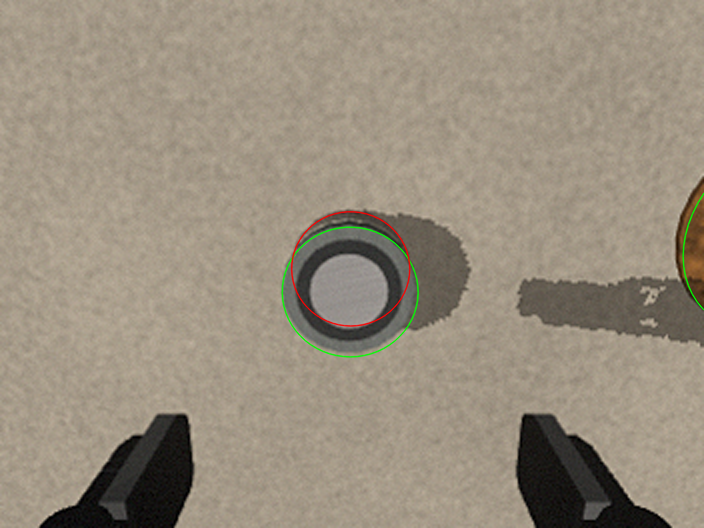

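Lid centre (349,290) matches the model (350,291). Descend and grasp L.

```bash
python3 -m creep '[[-1,-0.0019,0.0027,-0.06,0],[-1,0,0,-0.06,0],[-1,0,0,-0.05,0],[-1,0,0,-0.039,0],[-1,0,0,0,0],[-1,0,0,0,0],[1,0,0,0,0],[1,0,0,0,0],[1,0,0,0,0],[1,0,0,0,0],[1,0,0,0,0],[1,0,0,0,0]]'; python3 -m creep '[[1,0,0,0.02,0],[1,0,0,0.05,0],[1,0,0,0.06,0],[1,0.0208,-0.0581,0.03,0],[1,0.0208,-0.0581,0,0],[1,0.0208,-0.0581,0,0],[1,0.0208,-0.0581,0,0],[1,0.0208,-0.0581,0,0],[1,0,0,0,0],[1,0,0,0,0],[1,0,0,0,0]]';  python3 - <<'E'
from wr import *
T=np.r_[st["tool_pos"][:2],0]; h=st["tool_pos"][2]-.035
show("w6.png",[(T,.033,h+.044),(mat,.055,.005),(T,.033,h)],80,60,352,264,2)
E
```

```text
clock: 16.32
tool_pos: [0.4036, 0.3769, 0.0379]
tool_rot: [-0.0, 0.991, 0.135, 0.001]
force: [-0.4, -0.9, 5.6]
width: 0.0644
finger_force: 66.1
clock: 17.7
tool_pos: [0.4799, 0.1601, 0.1563]
tool_rot: [-0.0, 0.991, 0.136, 0.0]
force: [-0.9, 1.0, -1.4]
width: 0.0643
finger_force: 66.8
17.7 [0.4799 0.1601 0.1563] [-0.9  1.  -1.4] 0.06431363466461061
```

View pics/w6.png

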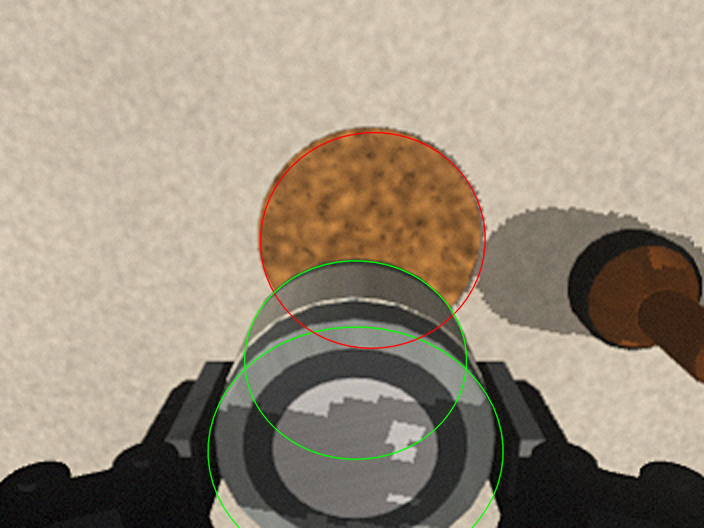

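The mat's outline is within about 2 mm of the model, and the tin is held with its lid at (354,445). Lower L onto the mat, then look straight down.

```bash
python3 -m creep '[[1,0.0055,-0.0095,-0.05,0],[1,0,0,-0.06,0],[1,0,0,-0.025,0],[1,0,0,-0.01,0],[1,0,0,-0.005,0],[1,0,0,0,0],[1,0,0,0,0]]'; python3 -m creep '[[-1,0,0,0,0],[-1,0,0,0,0],[-1,0,0,0,0],[-1,0,0,0,0],[-1,0,0,0.03,0],[-1,0,0,0.06,0],[-1,0,0,0.06,0],[-1,0,0,0.06,0],[-1,0,0,0,0],[-1,0,0,0,0],[-1,0,0,0,0]]'; python3 - <<'E'
from wr import *
T=np.array([.485,.153,0])
show("w7.png",[(T,.033,.049),(T,.055,.005),(T,.033,.005)],80,40,352,264,2)
E
```

```text
clock: 18.62
tool_pos: [0.4851, 0.1515, 0.0442]
tool_rot: [-0.0, 0.991, 0.135, 0.001]
force: [-0.6, -0.6, -1.7]
width: 0.0642
finger_force: 67.0
clock: 20.0
tool_pos: [0.4835, 0.1508, 0.1993]
tool_rot: [0.0, 0.991, 0.135, -0.002]
force: [0.0, 1.2, 0.4]
width: 0.0855
finger_force: 0.0
20.0 [0.4835 0.1508 0.1993] [0.  1.2 0.4] 0.08549503588798439
```

View pics/w7.png

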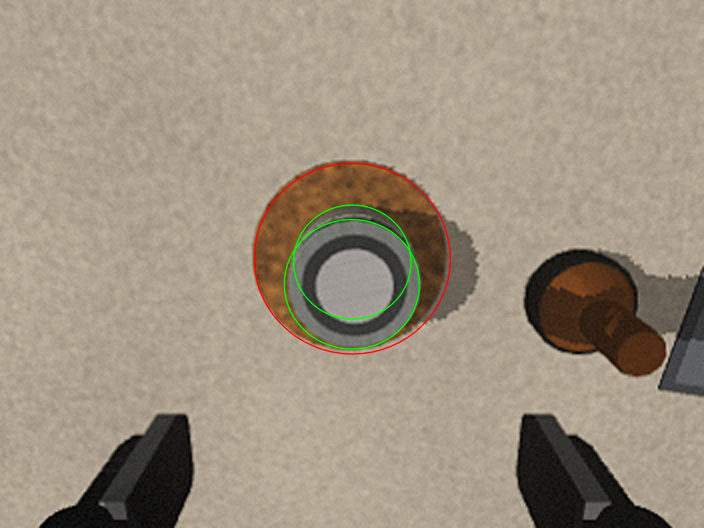

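L stands within about 2 mm of the mat centre, with its lid at (354,286) and the mat circle matching. From here I'll measure lids numerically by the centroid of the light lid disc, checking the method on L first. Then to M.

```bash
cat > lid.py <<'E'
from h import *
def lid(guess,z):
    st=status.observe(); C=cam("wrist",st); im=eyes.grab_frame("wrist")
    u,v=w2p([guess[0],guess[1],z],C)[0]; g=cv2.GaussianBlur(cv2.cvtColor(im,cv2.COLOR_RGB2GRAY),(3,3),0)
    t=g[int(v)-3:int(v)+4,int(u)-3:int(u)+4].mean()
    n,lab,s,c=cv2.connectedComponentsWithStats(np.uint8(g>.7*t),connectivity=4)
    k=lab[int(v),int(u)]; q=p2w(c[k],z,C)[0]
    print("pred px",u.round(1),v.round(1),"found",c[k].round(1),"area",s[k,4],"box",s[k,:4],"->",q.round(4),"tcp",st["tool_pos"].round(4),st["clock"]); return q
E
python3 -c "
from lid import *
lid((.4852,.1521),.049)"
python3 -m creep '[[-1,0.0443,-0.0347,0,0],[-1,0.0443,-0.0347,0,0],[-1,0.0443,-0.0347,0,0],[-1,0.0443,-0.0347,0,0],[-1,0.0443,-0.0347,0,0],[-1,0.0443,-0.0347,0,0],[-1,0,0,0,0],[-1,0,0,0,0],[-1,0,0,0,0]]'
python3 -c "
from lid import *
lid((.683,-.0056),.036)"
```

```text
pred px 256.5 183.0 found [256.9 182.8] area 1129 box [238 165  39  37] -> [0.4855 0.1518 0.049 ] tcp [0.4836 0.1509 0.1994] 20.05
clock: 21.22
tool_pos: [0.683, -0.0033, 0.2006]
tool_rot: [-0.0, 0.991, 0.136, -0.0]
force: [-0.5, 0.1, 0.9]
width: 0.0851
finger_force: 0.0
pred px 259.6 181.6 found [259.9 180.8] area 555 box [247 168  27  27] -> [ 0.6839 -0.0057  0.036 ] tcp [ 0.683  -0.0033  0.2006] 21.225
```

```bash
python3 -m creep '[[-1,0.0012,-0.0032,-0.06,0],[-1,0,0,-0.06,0],[-1,0,0,-0.06,0],[-1,0,0,-0.0408,0],[-1,0,0,0,0],[-1,0,0,0,0],[1,0,0,0,0],[1,0,0,0,0],[1,0,0,0,0],[1,0,0,0,0],[1,0,0,0,0],[1,0,0,0,0],[1,0,0,0,0]]'; python3 -m creep '[[1,0,0,0.02,0],[1,0,0,0.06,0],[1,0,0,0.06,0],[1,0,0,0.05,0],[1,-0.0378,0.03,0,0],[1,-0.0378,0.03,0,0],[1,-0.0378,0.03,0,0],[1,-0.0378,0.03,0,0],[1,-0.0378,0.03,0,0],[1,-0.0378,0.03,0,0],[1,-0.0378,0.03,0,0],[1,0,0,0,0],[1,0,0,0,0],[1,0,0,0,0],[1,0,0,0,0]]'
python3 -c "
from lid import *
s=status.observe()['tool_pos']
lid(s[:2],s[2]-.036+.036)"
```

```text
clock: 22.9
tool_pos: [0.6863, -0.007, 0.0375]
tool_rot: [0.0, 0.991, 0.135, 0.002]
force: [-0.4, -0.4, 6.9]
width: 0.0546
finger_force: 64.3
clock: 24.78
tool_pos: [0.4869, 0.1496, 0.1777]
tool_rot: [0.0, 0.991, 0.134, -0.0]
force: [0.8, -0.5, -1.3]
width: 0.0541
finger_force: 63.6
pred px 257.3 278.1 found [257.1 277.9] area 2217 box [229 253  57  50] -> [0.4869 0.1497 0.1777] tcp [0.4869 0.1496 0.1777] 24.775
```

```bash
python3 -m creep '[[1,-0.002,0.0028,-0.04,0],[1,0,0,-0.04,0],[1,0,0,-0.025,0],[1,0,0,-0.01,0],[1,0,0,-0.0055,0],[1,0,0,0,0],[1,0,0,0,0]]'; python3 -m creep '[[1,0,0,-0.001,0],[-1,0,0,0,0],[-1,0,0,0,0],[-1,0,0,0,0],[-1,0,0,0,0],[-1,0,0,0,0],[-1,0,0,0.03,0],[-1,0,0,0.06,0],[-1,0,0,0.06,0],[-1,0,0,0,0],[-1,0,0,0,0],[-1,0,0,0,0]]'
python3 -c "
from lid import *
lid((.4855,.1518),.085)"
```

```text
clock: 25.7
tool_pos: [0.4854, 0.1525, 0.0881]
tool_rot: [-0.0, 0.991, 0.135, 0.001]
force: [-0.1, -0.2, -1.7]
width: 0.0542
finger_force: 63.6
clock: 27.2
tool_pos: [0.4838, 0.1519, 0.1976]
tool_rot: [0.0, 0.991, 0.135, -0.001]
force: [-1.0, -1.4, 0.2]
width: 0.0851
finger_force: 0.0
pred px 257.8 196.2 found [256.8 198.3] area 783 box [241 183  33  31] -> [0.4834 0.1521 0.085 ] tcp [0.4838 0.1519 0.1976] 27.2
```

```bash
python3 -m creep '[[-1,0.028,0.0593,0,0],[-1,0.028,0.0593,0,0],[-1,0.028,0.0593,0,0],[-1,0.028,0.0593,0,0],[-1,0.0281,0.0593,0,0],[-1,0,0,0,0],[-1,0,0,0,0],[-1,0,0,0,0]]'
python3 -c "
from lid import *
lid((.5889,.3744),.032)"
```

```text
clock: 28.25
tool_pos: [0.59, 0.3728, 0.1987]
tool_rot: [0.001, 0.991, 0.134, -0.0]
force: [0.8, -0.9, -0.4]
width: 0.0855
finger_force: 0.0
pred px 255.2 181.1 found [254.  179.2] area 177 box [247 172  15  15] -> [0.5905 0.3761 0.032 ] tcp [0.59   0.3728 0.1987] 28.25
```

```bash
python3 -m creep '[[-1,0.0007,0.0044,-0.06,0],[-1,0,0,-0.06,0],[-1,0,0,-0.06,0],[-1,0,0,-0.0369,0],[-1,0,0,0,0],[-1,0,0,0,0],[1,0,0,0,0],[1,0,0,0,0],[1,0,0,0,0],[1,0,0,0,0],[1,0,0,0,0],[1,0,0,0,0],[1,0,0,0,0]]'; python3 -m creep '[[1,0,0,0.02,0],[1,0,0,0.06,0],[1,0,0,0.06,0],[1,0,0,0.07,0],[1,-0.0286,-0.0597,0,0],[1,-0.0286,-0.0597,0,0],[1,-0.0286,-0.0597,0,0],[1,-0.0286,-0.0597,0,0],[1,-0.0286,-0.0597,0,0],[1,0,0,0,0],[1,0,0,0,0],[1,0,0,0,0]]'
python3 -c "
from lid import *
s=status.observe()['tool_pos']
lid(s[:2],s[2]-.037+.032)"
```

```text
clock: 29.92
tool_pos: [0.5913, 0.3786, 0.038]
tool_rot: [-0.0, 0.991, 0.135, 0.001]
force: [-0.8, 0.2, 5.7]
width: 0.0421
finger_force: 61.4
clock: 31.42
tool_pos: [0.4835, 0.1557, 0.1943]
tool_rot: [-0.0, 0.991, 0.136, 0.0]
force: [-0.1, -0.2, -1.3]
width: 0.042
finger_force: 61.0
pred px 257.3 272.0 found [257.1 272.2] area 682 box [242 259  32  28] -> [0.4833 0.1557 0.1893] tcp [0.4835 0.1557 0.1943] 31.425
```

```bash
python3 -m creep '[[1,0.0009,-0.0049,-0.04,0],[1,0,0,-0.03,0],[1,0,0,-0.015,0],[1,0,0,-0.0075,0],[1,0,0,0,0],[1,0,0,0,0]]'; python3 -c "
from lid import *
s=status.observe();print(s['tool_pos'],s['force'])"
```

```text
clock: 32.22
tool_pos: [0.4844, 0.1508, 0.1253]
tool_rot: [-0.0, 0.991, 0.135, 0.001]
force: [-0.9, 0.2, 0.1]
width: 0.0419
finger_force: 61.0
[0.48441399 0.15077276 0.12531167] [-0.86918653  0.24705373  0.10493093]
```

```bash
python3 -m creep '[[1,-0.0005,0.0012,-0.0015,0],[1,0,0,0,0],[-1,0,0,0,0],[-1,0,0,0,0],[-1,0,0,0,0],[-1,0,0,0,0],[-1,0,0,0,0],[-1,0,0,0.03,0],[-1,0,0,0.06,0],[-1,0,0,0.06,0],[-1,0,0,0,0],[-1,0,0,0,0],[-1,0,0,0,0]]'
python3 -c "
from lid import *
lid((.484,.152),.117)"
python3 -m creep '[[-1,-0.01,-0.06,0.01,0],[-1,-0.01,-0.06,0.01,0],[-1,-0.01,-0.06,0.01,0],[-1,-0.01,-0.06,0,0],[-1,-0.01,-0.06,0,0],[-1,-0.01,-0.06,0,0],[-1,0,-0.06,0,0],[-1,0,-0.06,0,0],[-1,0,0,0,0],[-1,0,0,0,0]]'
python3 - <<'E'
from est import *
C=cam("scene"); im=eyes.grab_frame("scene"); g=(0,255,0);r=(0,0,255)
o=[(w2p(circ(c,a,z),C),col) for c,a,z,col in [((.4835,.152),.022,.117,g),((.4834,.1521),.028,.085,r),((.4855,.1518),.033,.049,g),((.4855,.1535),.055,.005,r),((.614,-.0935),.032,.024,g),((.4984,.0241),.012,.086,g),((.4984,.0241),.029,0,r)]]
crop(im,200,130,160,120,5,"fin.png",o)
E
```

```text
clock: 33.85
tool_pos: [0.4825, 0.1509, 0.2344]
tool_rot: [0.0, 0.991, 0.135, -0.001]
force: [0.8, 0.4, -0.0]
width: 0.0851
finger_force: 0.0
pred px 256.5 194.2 found [256.8 196.1] area 245 box [248 188  18  17] -> [0.4824 0.1513 0.117 ] tcp [0.4825 0.1509 0.2344] 33.85
clock: 35.15
tool_pos: [0.4382, -0.2077, 0.2576]
tool_rot: [-0.001, 0.991, 0.135, -0.001]
force: [0.4, -0.7, -0.7]
width: 0.0854
finger_force: 0.0
```

View pics/fin.png

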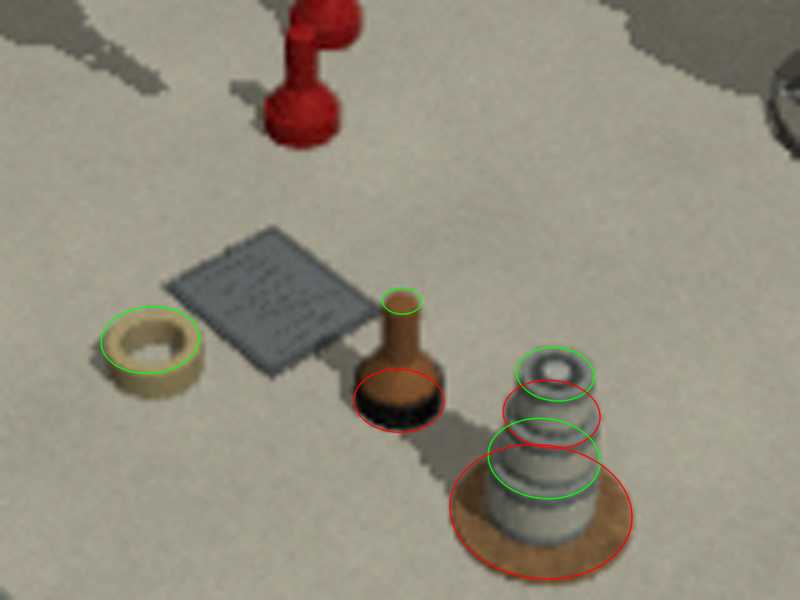

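The final view shows the three tins stacked concentrically on the mat (stack top at 556,372). The dabber is upright at (401,400), and the tape lies behind the plate at (153,345). All match their model circles within a few mm, and the robot is clear. Handing in.

```bash
python3 -c "
from cell import robot
print(robot.sign_off())"
```

```text
the job is handed in; nothing more can be done
None
```

The job is handed in at about 35 s of the 136 s allowed, with no verdict returned; my last measurements put the tin stack, dabber and tape each within about 4 mm of target, and I never reached for the cup, glass, screwdriver or red look-alikes.

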